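# Put the fence stops away in their own trays

### The job

First swap the blue and the yellow fence stop, which stand in each other's trays, using the empty red tray or a clear bit of table as a halfway spot, so that each stands upright in the middle of the tray of its own colour. Then slide the red stop along its T-slot track to the open end, lift it out there and stand it upright in the middle of the red tray. Leave the amber bottle and the white jar where they are.

Things in the scene. Friction and masses are not known exactly. Their poses are not given: they have to be found in the camera images.
- red_stop: Red fence stop, loose, 0.15-0.27 kg, 66 mm tall plus a 3.5 mm brass screw head. Origin: centre of underside; z up. Steel foot 40 (x) x 36 (y) x 8 mm; neck 14 mm wide (y); red head 44 (x) x 26 (y) mm from 20 to 66 mm up: grip it across the 26 mm. Black facing on its +x end. Underside starts 6 mm above the table, foot captive in the track's T-slot, x along the track; slides freely.
- blue_stop: Blue fence stop, loose, 0.15-0.27 kg, 66 mm tall plus a 3.5 mm brass screw head. Origin: centre of underside; z up. Steel foot 40 (x) x 36 (y) x 8 mm; neck 14 mm wide (y); blue head 44 (x) x 26 (y) mm from 20 to 66 mm up: grip it across the 26 mm. Black facing on its +x end. Underside starts 6 mm above the table, standing in the yellow tray.
- yellow_stop: Yellow fence stop, loose, 0.15-0.27 kg, 66 mm tall plus a 3.5 mm brass screw head. Origin: centre of underside; z up. Steel foot 40 (x) x 36 (y) x 8 mm; neck 14 mm wide (y); yellow head 44 (x) x 26 (y) mm from 20 to 66 mm up: grip it across the 26 mm. Black facing on its +x end. Underside starts 6 mm above the table, standing in the blue tray.
- red_tray: Red shallow square storage tray, fixed, 84 x 84 mm outside, 74 x 74 mm inside, floor 6 mm and rim 12 mm above the table. Origin: centre of its underside, on the table; axes along its sides. At the start it is empty.
- blue_tray: Blue shallow square storage tray, fixed, 84 x 84 mm outside, 74 x 74 mm inside, floor 6 mm and rim 12 mm above the table. Origin: centre of its underside, on the table; axes along its sides. At the start it holds the yellow stop.
- yellow_tray: Yellow shallow square storage tray, fixed, 84 x 84 mm outside, 74 x 74 mm inside, floor 6 mm and rim 12 mm above the table. Origin: centre of its underside, on the table; axes along its sides. At the start it holds the blue stop.
- track: Aluminium T-slot track, fixed, 270 (x) x 74 (y) mm. Origin: centre of underside, on the table. Floor 6 mm up. Lips from x = -60 to +130 mm: slot 20 mm wide, space below 42 wide, 12 high; lip tops 23 mm up. +x end closed (dark plate, 24 mm high). Open end: x = -135 to -60 mm, bare floor only. Red stop starts at x = 0 to 80; lift it only once its origin is past x = -80; at -97 it is well on the bare floor.
- bottle: Amber bottle with a black cap, 56 mm across, 100 mm tall, loose. Origin: centre of its underside. To be left alone.
- jar: White jar with a green lid, 58 mm across, 65 mm tall, loose. Origin: centre of its underside. To be left alone.
There are look-alikes about, which are no part of the job. Leave any pink look-alike of the red_stop alone. Of the things like the blue_stop, leave any that is pink; of the rest the smaller one is meant.

How it is judged (in metres and radians):
On the way, in this order (a step that is already met when the one before it is completed fails the run):
1. the blue and the yellow stop stand upright in the middle of their own trays, let go (horizontal distance between blue_stop and blue_tray below 0.015 m and z of blue_stop in the frame of blue_tray below 0.011 m and angle between each of blue_stop, yellow_stop's own z axis and vertical below 0.1 rad and horizontal distance between yellow_stop and yellow_tray below 0.015 m and z of yellow_stop in the frame of yellow_tray below 0.011 m and linear speed of each of blue_stop, yellow_stop below 0.02 m/s and angular speed of each of blue_stop, yellow_stop below 0.2 rad/s and contact force between the fingers and blue_stop below 0.1 N and contact force between the fingers and yellow_stop below 0.1 N), for 0.2 s.
2. the red stop has been slid past the lips at the track's open end (x of red_stop in the frame of track below -0.075 m).
At the end, for the whole second after the job is handed in: Each of the three stops stands upright (within 0.1 rad) and at rest on the floor of the tray of its own colour, its origin within 15 mm of the tray's centre (horizontal distance between red_stop and red_tray below 0.015 m and z of red_stop in the frame of red_tray below 0.011 m and angle between each of red_stop, blue_stop, yellow_stop's own z axis and vertical below 0.1 rad and linear speed of each of red_stop, blue_stop, yellow_stop below 0.02 m/s and angular speed of each of red_stop, blue_stop, yellow_stop below 0.2 rad/s and horizontal distance between blue_stop and blue_tray below 0.015 m and z of blue_stop in the frame of blue_tray below 0.011 m and horizontal distance between yellow_stop and yellow_tray below 0.015 m and z of yellow_stop in the frame of yellow_tray below 0.011 m); the robot touches nothing.
It fails at once if the amber bottle or the white jar is shifted more than 30 mm (distance of any of bottle, jar from where it was at the start of the episode above 0.03 m).
It also fails if it takes over 102 s, if anything falls off the work surface, if the arm or the gripper's body presses on something with over 40 N, if the wrist force passes 120 N, or if a joint passes its speed limit or range.

### The arm

A 6-joint arm with a two-finger parallel gripper is mounted at the origin on the work surface. World frame = base frame: x ahead of the robot, y to its left, z up, the work surface at z = 0. Lengths are in m, angles in degrees, forces in N, time in s.
With the tool pointing down it reaches from about 0.325 to 1 m from the base axis. Payload 5.1 kg.
Tool frame: the origin (TCP) lies on the centre line of the jaws, within the pads' length; the fingertips stand 19 mm ahead of it and the grasp point (between the pads) is the TCP; z points along the fingers, y is the direction in which the jaws open and shut (so a half turn about z gives the same grasp; the last joint's range is limited). The gripper opens to 85 mm and grips with 20 to 120 N. Pads are 22 mm wide; open, the fingers measure 114 mm over their backs; the gripper's body (76 mm by 85 mm) begins 54 mm behind the grasp point. The pads swing forward as they close: fully open they stand 13 mm farther back than shut.
Start: joints at [65.798, 7.093, 94.555, -0, 78.352, -4.733], TCP at [0.217, 0.613, 0.25] pointing down, gripper open.
Joint ranges: [-149.61, 149.61], [-58.7, 133.49], [1.44, 155.28], [-77.14, 257.14], [18.33, 153.61], [-166.67, 166.67]. Speed limits (degrees/s): [147.25, 147.25, 180, 180, 180, 180].

### API

Orientations are given as a 3x3 rotation matrix whose columns are the frame's x, y, z axes.
In Python, from cell import env gives the robot as it stands.
- The arm moves only by the shell command python3 -m inch 'ROWS'. ROWS is a JSON object of lists of equal length, an entry for each row: "jaw": the opening, from -1 (shut) to 1 (fully open), so that 0 is half open; "delta_pos": the shift along the tool's x, y, z in mm, a list of three; "yaw": the turn about the tool's z in units of 8 degrees (1.0 is 8 degrees). In form: {"jaw": [jaw, ...], "delta_pos": [[dx, dy, dz], ...], "yaw": [yaw, ...]}. A call has 1 to 20 rows; each row shifts and turns the pose as measured when the row begins, along the tool's axes as they then stand; what a row does not reach is not made up. A row lasts 1/10 s, in which the tool goes at most 50 mm and 8.59 degrees, less where a joint would pass 70% of its speed; a pose out of reach is approached as far as the arm can. A call is refused whole if a number of a shift passes 50 or a number of a turn 1, either way. A call with a gripper value outside its range is refused whole. The fingers move at their own pace and stop on an object; the grip force is fixed at half the most. Time passes only in rows, so rows that do not move let the fingers close. It gives the time, the measured TCP pose, the force and the opening at its end, in the units of the state.
- env.state(): the state, without advancing time (a new reading comes with each control period).
- env.read_camera(name): name is "side" or "top" or "wrist"; returns the picture (384x512x3 uint8, blue, green, red); there is no depth.
- env.camera_model(name): a dict with "vfov" (degrees; the focal length in pixels is half the picture's height over the tangent of half this angle, whatever the lens; pixels are square), "cx", "cy" (the principal point, pixels), "world_to_cam" (4x4, takes a point from world to camera coordinates); the wrist camera has in their place "hand_eye" (4x4, takes a point from camera to tool coordinates, whose origin is the TCP and whose axes are the flange's). Camera axes: x right, y down, z forward; pixel columns grow to the right and rows downward; lengths in m; the calibration is good to about 2 mm. The wrist camera is an equidistant fisheye: a pixel r from the principal point sees the ray r / f radians off the axis. A picture is of the moment at which its call begins: read the wrist's pose just before it. camera_model takes no time and is no camera call.
- env.sign_off(): hands the job in, once; it reports no verdict.
The state is a dict: "time": time; "qpos": joint angles; "qd": joint speeds; "joint_torque": joint torques, N m; "tool_pos": TCP position; "ee_rot": TCP orientation; "wrist_force": force on the tool from outside, world axes, zero at the start; "moment": the same for the moment, N m; "width": opening from 0.0 (shut) to 1.0 (fully open).
Only numpy, scipy, OpenCV 4.12 (cv2) and the standard library are available. Lean on these libraries where they do the work, as an engineer would, in place of code of your own. Each camera call takes 0.05 s, during which the arm holds its last target. There are 200 camera calls.

## Working session

There is one attempt and no reset: what is moved stays moved. The work goes in short steps, Python scripts to look and compute and a shell command to move; the robot and the scene stay as the last step left them, time stands still between calls to the robot, and variables do not carry over. Pictures are saved under pics/ and viewed, about 12 in all and at most 16, crops included, and the job is handed in when it is done.

```bash
mkdir -p pics && ls && cat > h.py <<'E'
import numpy as np, cv2
from cell import env
def cams(n):
    m=env.camera_model(n); f=192/np.tan(np.radians(m['vfov'])/2); return m,f
def ray(n,u,v,st=None):
    m,f=cams(n); x=(u-m['cx']);y=(v-m['cy'])
    if n=='wrist':
        r=np.hypot(x,y);t=r/f
        d=np.array([np.sin(t)*x/max(r,1e-9),np.sin(t)*y/max(r,1e-9),np.cos(t)])
        H=np.array(m['hand_eye']);R=np.array(st['ee_rot']);p=np.array(st['tool_pos'])
        return R@H[:3,3]+p, R@H[:3,:3]@d
    W=np.linalg.inv(np.array(m['world_to_cam'])); d=np.array([x/f,y/f,1.]);d/=np.linalg.norm(d)
    return W[:3,3],W[:3,:3]@d
def onz(n,u,v,z,st=None):
    o,d=ray(n,u,v,st); return o+d*(z-o[2])/d[2]
def tri(rs):
    A=0;b=0
    for o,d in rs:
        P=np.eye(3)-np.outer(d,d);A=A+P;b=b+P@o
    x=np.linalg.solve(A,b); return x,[np.linalg.norm((np.eye(3)-np.outer(d,d))@(x-o)) for o,d in rs]
def proj(n,X,st=None):
    m,f=cams(n);X=np.array(X)
    if n=='wrist':
        R=np.array(st['ee_rot']);p=np.array(st['tool_pos']);H=np.array(m['hand_eye'])
        c=np.linalg.inv(H)@np.r_[R.T@(X-p),1];r=np.hypot(c[0],c[1]);t=np.arctan2(r,c[2]);return np.array([m['cx']+f*t*c[0]/r,m['cy']+f*t*c[1]/r])
    c=np.array(m['world_to_cam'])@np.r_[X,1];return np.array([m['cx']+f*c[0]/c[2],m['cy']+f*c[1]/c[2]])
E
python3 - <<'E'
from h import *
print(env.state())
for n in ['top','side','wrist']:
    cv2.imwrite(f'pics/{n}0.png',env.read_camera(n)); print(n,cams(n))
a=cv2.imread('pics/top0.png');cv2.imwrite('pics/top0b.png',cv2.resize(a,(800,600),interpolation=2))
a=cv2.imread('pics/side0.png');cv2.imwrite('pics/side0b.png',cv2.resize(a,(800,600),interpolation=2))
E
```

```text
pics
{'time': 0.0, 'qpos': array([ 6.57977622e+01,  7.13329888e+00,  9.46365066e+01, -2.82871103e-04,
        7.83528517e+01, -4.73236343e+00]), 'qd': array([ 0.05272482, -0.09064541,  0.05802985, -0.03937467,  0.14857994,
       -0.00348254]), 'joint_torque': array([-4.72127012e-04, -4.23610389e+01, -3.65447223e+01, -2.04696526e-04,
        7.03721933e-03, -1.97120340e-05]), 'tool_pos': array([0.21643346, 0.61227786, 0.2490302 ]), 'ee_rot': array([[-9.42817133e-01,  3.33309304e-01, -8.73217021e-04],
       [ 3.33310403e-01,  9.42815122e-01, -1.95458783e-03],
       [ 1.71799902e-04, -2.13387122e-03, -9.99997709e-01]]), 'wrist_force': array([ 0.04764041, -0.18269857, -0.24702151]), 'moment': array([-0.04625538,  0.00729441,  0.02094777]), 'width': 1.001440180172981}
top ({'vfov': 42.02587870277831, 'cx': 263.97889499493317, 'cy': 192.54117908145594, 'world_to_cam': array([[-4.77596203e-03, -9.99988409e-01, -6.09732094e-04,
        -4.44243303e-03],
       [-9.97739310e-01,  4.80609179e-03, -6.70311153e-02,
         5.97427897e-01],
       [ 6.70332688e-02,  2.88215618e-04, -9.9775069
[... 395 characters left out ...]
        1.27703982e-01],
       [ 2.39616312e-01, -8.04553722e-01, -5.43394268e-01,
         9.53527329e-01],
       [ 0.00000000e+00,  0.00000000e+00,  0.00000000e+00,
         1.00000000e+00]])}, np.float64(465.93259371958857))
wrist ({'vfov': 65.70646984690485, 'cx': 259.6940026806948, 'cy': 188.6385722459681, 'hand_eye': array([[-1.28104099e-03, -9.64150050e-01, -2.65354554e-01,
         6.64143582e-02],
       [ 9.99999141e-01, -1.30916821e-03, -7.08685707e-05,
         1.61855303e-04],
       [-2.79065810e-04, -2.65354416e-01,  9.64150899e-01,
        -1.22356695e-01],
       [ 0.00000000e+00,  0.00000000e+00,  0.00000000e+00,
         1.00000000e+00]])}, np.float64(297.3186396354542))
```

View pics/top0b.png

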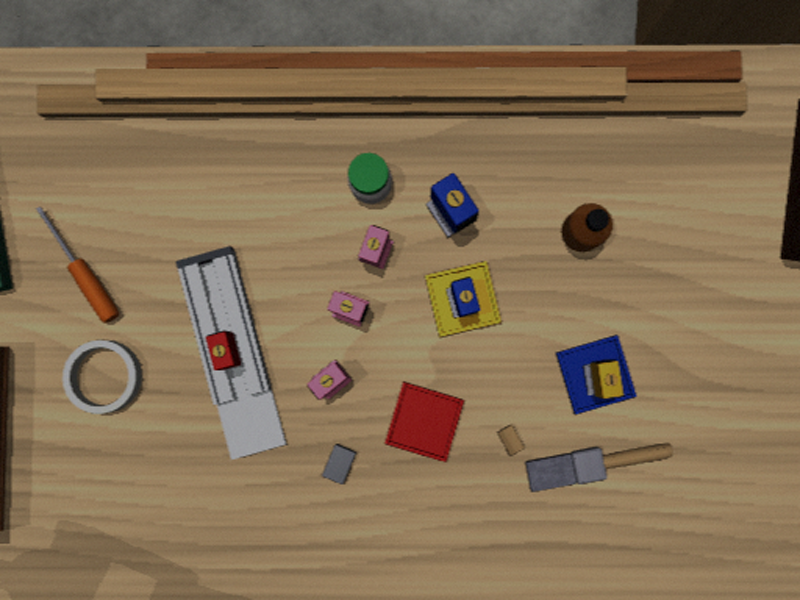

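View pics/side0b.png

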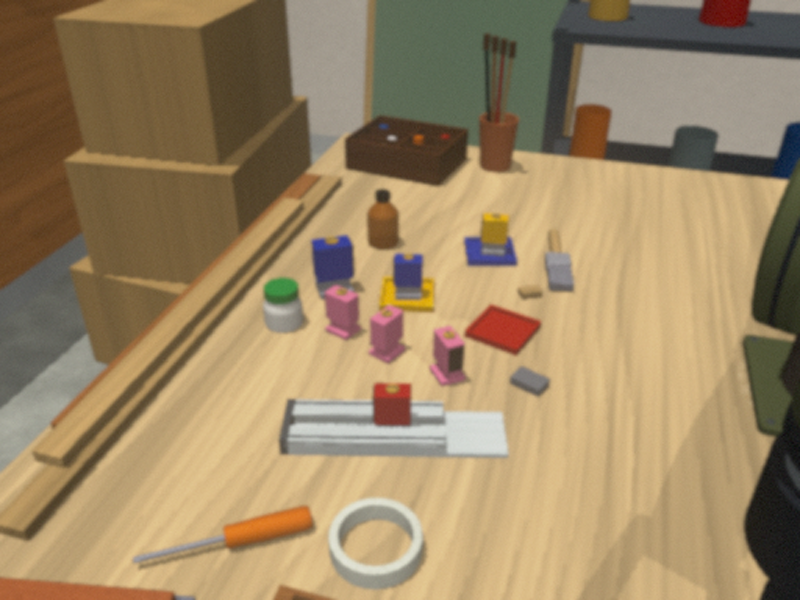

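The small blue stop stands in the yellow tray at about (465,296) in the top view. A larger blue look-alike is at (455,203), and pink ones are at (375,245), (348,307) and (328,380). The smaller blue stop and the red one in the track at (220,351) are the ones meant. I'll confirm both in a crop and measure.

```bash
cat > seg.py <<'E'
from h import *
RNG={'red':[((0,150,80),(6,255,255)),((174,150,80),(180,255,255))],'blue':[((105,140,50),(130,255,255))],'yellow':[((20,150,120),(33,255,255))],'tip':[((15,70,60),(35,255,255))]}
def mask(im,c):
    h=cv2.cvtColor(im,cv2.COLOR_BGR2HSV);m=0
    for a,b in RNG[c]: m=m|cv2.inRange(h,a,b)
    return m
def blobs(im,c,mn=60):
    n,l,s,ce=cv2.connectedComponentsWithStats(mask(im,c))
    out=[]
    for i in range(1,n):
        if s[i,4]>=mn:
            r=cv2.minAreaRect(np.argwhere(l==i)[:,::-1].astype(np.float32));out.append((s[i,4],ce[i],r))
    return out
E
python3 - <<'E'
from seg import *
t=cv2.imread('pics/top0.png');s=cv2.imread('pics/side0.png')
for n,im in (('top',t),('side',s)):
  for c in ('red','blue','yellow'):
    for a,ce,r in blobs(im,c): print(n,c,a,ce.round(1),np.round(r[0],1),np.round(r[1],1),round(r[2],1))
def up(im,x0,y0,w,h,k): return cv2.resize(im[y0:y0+h,x0:x0+w],None,fx=k,fy=k,interpolation=2)
A=up(t,265,105,150,165,3.5);B=up(t,105,150,90,165,3.5);cv2.imwrite('pics/c1.png',np.hstack([A,B])[:600,:800])
print(A.shape,B.shape)
E
```

```text
top red 223 [140.3 224.2] [140.1 224.1] [22.  12.7] 75.1
top red 1675 [271.2 269.6] [271.3 269.7] [41.  41.6] 16.7
top blue 413 [290.5 127.5] [290.6 127.4] [29.7 17.2] 56.3
top blue 228 [297.3 189.5] [297.4 189.4] [22.3 12.8] 74.7
top blue 1104 [378.5 237.9] [381.2 239.4] [41.1 40.6] 73.3
top yellow 1096 [295.7 190.5] [296.  190.7] [40.3 40.7] 76.6
top yellow 236 [390.2 242.5] [390.3 242.5] [22.2 12. ] 80.5
side red 461 [463.5   7.7] [463.   8.] [16. 30.] 90.0
side red 805 [321.5 210.2] [321.3 210.1] [41.7 23.4] 18.4
side red 439 [250.5 258.2] [250.5 258. ] [24. 21.] 90.0
side blue 337 [504.5  97.2] [505.5  96.7] [12.6 35. ] 20.9
side yellow 179 [389.6   5.3] [389.5   5.5] [11. 17.] 90.0
side yellow 286 [316.4 145.4] [316.3 145.6] [16.3 18.5] 5.7
side yellow 421 [260.7 189.2] [260.1 187.7] [34.2 20.6] 2.2
(578, 525, 3) (578, 315, 3)
```

View pics/c1.png

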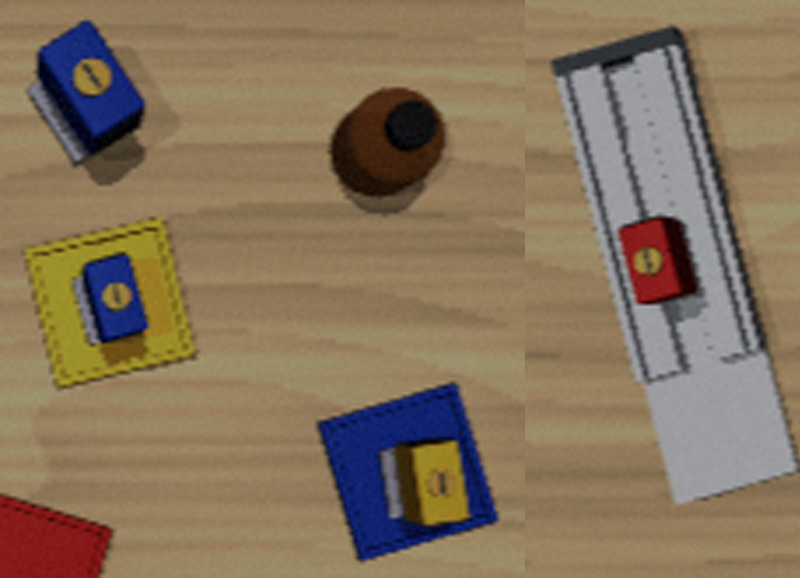

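The crop shows the small blue stop in the yellow tray with its screw at top-view pixel (298.4,189.6). The yellow stop's screw is at (391,243.3) and the red stop's is at (140.1,224.6). The larger blue stop at (290,127) is the look-alike. Next I triangulate.

```bash
python3 - <<'E'
from seg import *
for k,a,b in [('blue',(298.4,189.6),(261.1,164.5)),('red',(140.1,224.6),(251.5,248.3)),('yellow',(391,243.3),(317.4,138.9)),('redtray',(271.3,269.7),(321.3,210.1)),('bluetray',(381.2,239.4),(314,160.6)),('yeltray',(296,190.7),(260.5,188.))]:
    x,e=tri([ray('top',*a),ray('side',*b)]);print(k,x.round(4),np.round(e,4),'onz',onz('top',*a,.012 if 'tray' in k else .0755).round(4))
# yaw of rects: direction of long side in world
for k,r in [('red',((140.1,224.1),(22,12.7),75.1)),('blue',((297.4,189.4),(22.3,12.8),74.7)),('yel',((390.3,242.5),(22.2,12),80.5)),('redtray',((271,269),(41,41.6),16.7)),('bluetray',((381,239),(41,40.6),73.3)),('yeltray',((296,190),(40,40),76.6))]:
    a=np.radians(r[2]);c=np.array(r[0]);d=np.array([np.cos(a),np.sin(a)])*10
    w=onz('top',*(c+d),.07)-onz('top',*(c-d),.07);print(k,'yaw long',np.degrees(np.arctan2(w[1],w[0])).round(1))
# track: corners in crop B -> px
P=[(553-525,63),(680-525,28),(677-525,502),(799-525,470)]
for p,z in zip(P,(.024,.024,.006,.006)):print(p,onz('top',p[0]/3.5+105,p[1]/3.5+150,z).round(4))
R=env.state()['ee_rot'];print('tool y yaw',np.degrees(np.arctan2(R[1,1],R[0,1])))
E
```

```text
blue [ 0.6001 -0.0741  0.0722] [0.0008 0.0008] onz [ 0.5991 -0.0741  0.0755]
red [0.5327 0.2325 0.0736] [0.0002 0.0002] onz [0.5328 0.2321 0.0755]
yellow [ 0.4951 -0.2524  0.0705] [0.0007 0.0007] onz [ 0.4946 -0.2513  0.0755]
redtray [ 0.4403 -0.0214  0.0065] [0.0009 0.0009] onz [ 0.4398 -0.0215  0.012 ]
bluetray [ 0.5    -0.2489  0.0058] [0.0003 0.0003] onz [ 0.5004 -0.2474  0.012 ]
yeltray [ 0.6018 -0.0739  0.0053] [0.0001 0.0001] onz [ 0.6014 -0.0735  0.012 ]
red yaw long -164.5
blue yaw long -165.3
yel yaw long -171.7
redtray yaw long -106.9
bluetray yaw long -164.3
yeltray yaw long -167.1
(28, 63) [0.649  0.3017 0.024 ]
(155, 28) [0.6693 0.2276 0.024 ]
(152, 502) [0.3922 0.2305 0.006 ]
(274, 470) [0.4104 0.1592 0.006 ]
tool y yaw 70.53032236675723
```

```bash
cat >> h.py <<'E'
def go(x,y,z,yaw=None,st=None):
    """print tool-frame shift (mm) to world target and yaw units (after turning, shift is in present axes)"""
    st=st or env.state();R=np.array(st['ee_rot']);p=np.array(st['tool_pos'])
    print('t',round(st['time'],2),'pos',p.round(4),'y-yaw',np.degrees(np.arctan2(R[1,1],R[0,1])).round(2),'w',round(st['width'],3),'F',np.round(st['wrist_force'],1))
    print('shift mm',((R.T@(np.array([x,y,z])-p))*1000).round(1))
    if yaw is not None:
        d=(np.degrees(np.arctan2(R[1,1],R[0,1]))-yaw+90)%180-90;print('yaw units total',round(d/8,2))
E
python3 -m inch '{"jaw":[1,1,1,1],"delta_pos":[[0,0,0],[0,0,0],[0,0,0],[0,0,0]],"yaw":[-0.87,-0.87,-0.87,-0.87]}'
python3 -c "
from h import *
go(.4946,-.2515,.13,98.3)"
```

```text
time: 0.55
tool_pos: [0.216, 0.6115, 0.247]
ee_rot: [[-0.986, -0.164, -0.002], [-0.164, 0.986, -0.005], [0.003, -0.005, -1.0]]
wrist_force: [0.0, 0.6, 0.6]
width: 1.001
t 0.55 pos [0.216  0.6115 0.247 ] y-yaw 99.43 w 1.001 F [0.  0.6 0.6]
shift mm [-133.7 -896.4  120.7]
yaw units total 0.14
```

```bash
python3 -m inch '{"jaw":[1,1,1,1,1,1,1,1,1,1,1,1,1,1,1,1,1,1,1,1],"delta_pos":[[-6.7,-45,5],[-6.7,-45,5],[-6.7,-45,5],[-6.7,-45,5],[-6.7,-45,5],[-6.7,-45,5],[-6.7,-45,5],[-6.7,-45,5],[-6.7,-45,5],[-6.7,-45,5],[-6.7,-45,5],[-6.7,-45,5],[-6.7,-45,5],[-6.7,-45,5],[-6.7,-45,5],[-6.7,-45,5],[-6.7,-45,5],[-6.7,-45,5],[-6.7,-45,5],[-6.7,-45,5]],"yaw":[0,0,0,0,0,0,0,0,0,0,0,0,0,0,0,0,0,0,0,0]}'
python3 -c "
from h import *
go(.4946,-.2515,.13,98.3)"
```

```text
time: 2.55
tool_pos: [0.505, -0.2838, 0.1436]
ee_rot: [[-0.985, -0.174, 0.003], [-0.174, 0.985, -0.005], [-0.002, -0.006, -1.0]]
wrist_force: [0.7, 0.7, -0.2]
width: 1.004
t 2.55 pos [ 0.505  -0.2838  0.1436] y-yaw 100.05 w 1.004 F [ 0.7  0.7 -0.2]
shift mm [ 4.6 33.7 13.4]
yaw units total 0.22
```

```bash
python3 -m inch '{"jaw":[1,1,1,1],"delta_pos":[[3,25,-5],[1.5,8,0],[0,0,0],[0,0,0]],"yaw":[0.1,0.1,0,0]}'
python3 - <<'E'
from seg import *
go(.4946,-.2515,.13,98.3)
st=env.state();im=env.read_camera('wrist');cv2.imwrite('pics/w1.png',im)
print('expect screw',proj('wrist',[.4946,-.2515,.0755],st),'tray',proj('wrist',[.5,-.248,.012],st))
cv2.imwrite('pics/w1b.png',cv2.resize(im,(800,600),interpolation=2))
E
```

```text
time: 2.95
tool_pos: [0.4939, -0.2566, 0.1418]
ee_rot: [[-0.99, -0.139, -0.006], [-0.139, 0.99, -0.001], [0.006, -0.0, -1.0]]
wrist_force: [0.9, -0.3, -1.1]
width: 0.999
t 2.95 pos [ 0.4939 -0.2566  0.1418] y-yaw 98.0 w 0.999 F [ 0.9 -0.3 -1.1]
shift mm [-1.4  5.  11.8]
yaw units total -0.04
expect screw [267.36636923 211.86841024] tray [268.63888199 194.08495175]
```

View pics/w1b.png

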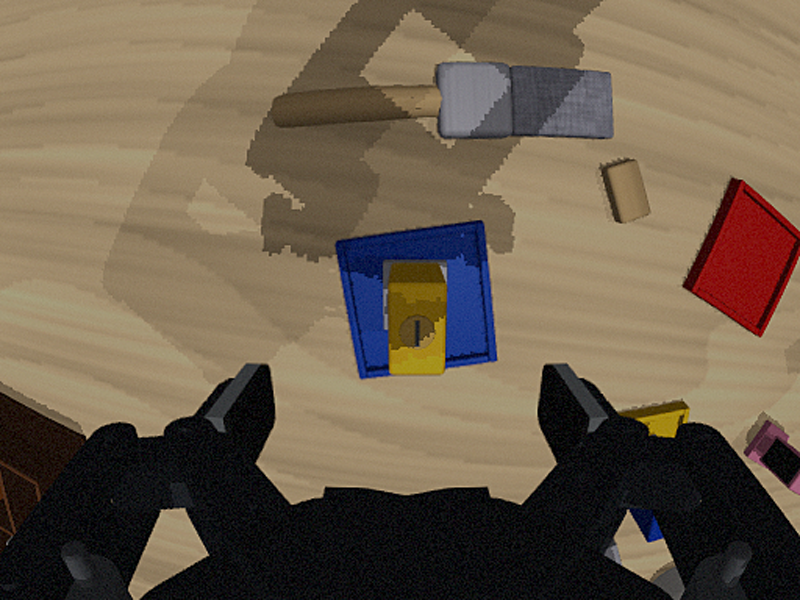

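The wrist view puts the yellow screw at (266.9,211.8), and the prediction was (267.4,211.9). The head is aligned with the jaws, so I go down and grip.

```bash
python3 -m inch '{"jaw":[1,1,1,1,1,1],"delta_pos":[[-1,5,20],[0,0,25],[0,0,25],[0,0,15],[0,0,0],[0,0,0]],"yaw":[0,0,0,0,0,0]}'
python3 -c "
from h import *
go(.4946,-.2515,.049,98.3)"
```

```text
time: 3.6
tool_pos: [0.4973, -0.2518, 0.0609]
ee_rot: [[-0.99, -0.144, 0.005], [-0.144, 0.99, -0.009], [-0.004, -0.009, -1.0]]
wrist_force: [0.5, -0.9, 1.3]
width: 0.998
t 3.6 pos [ 0.4973 -0.2518  0.0609] y-yaw 98.27 w 0.998 F [ 0.5 -0.9  1.3]
shift mm [ 2.7  0.8 11.9]
yaw units total -0.0
```

```bash
python3 -m inch '{"jaw":[1,1,-1,-1,-1,-1,-1,-1,-1,-1,-1,-1],"delta_pos":[[2,0.5,11],[0,0,1],[0,0,0],[0,0,0],[0,0,0],[0,0,0],[0,0,0],[0,0,0],[0,0,0],[0,0,0],[0,0,0],[0,0,0]],"yaw":[0,0,0,0,0,0,0,0,0,0,0,0]}'
python3 -c "
from h import *
go(.4946,-.2515,.049,98.3)"
```

```text
time: 4.8
tool_pos: [0.4978, -0.2533, 0.0526]
ee_rot: [[-0.99, -0.144, 0.012], [-0.144, 0.989, -0.013], [-0.01, -0.014, -1.0]]
wrist_force: [-0.1, -0.3, -0.2]
width: 0.296
t 4.8 pos [ 0.4978 -0.2533  0.0526] y-yaw 98.27 w 0.296 F [-0.1 -0.3 -0.2]
shift mm [3.  2.3 3.6]
yaw units total -0.0
```

```bash
python3 -m inch '{"jaw":[-1,-1,-1,-1,-1],"delta_pos":[[0,0,-15],[0,0,-20],[0,0,-20],[0,0,-15],[0,0,0]],"yaw":[0,0,0,0,0]}'
python3 -c "
from h import *
go(.442,-.0215,.12,98.3)"
```

```text
time: 5.3
tool_pos: [0.4957, -0.2517, 0.1262]
ee_rot: [[-0.99, -0.144, 0.009], [-0.144, 0.989, -0.011], [-0.007, -0.013, -1.0]]
wrist_force: [0.1, -0.1, -1.2]
width: 0.299
t 5.3 pos [ 0.4957 -0.2517  0.1262] y-yaw 98.29 w 0.299 F [ 0.1 -0.1 -1.2]
shift mm [ 20.  235.6   3.1]
yaw units total -0.0
```

```bash
python3 -m inch '{"jaw":[-1,-1,-1,-1,-1,-1,-1,-1,-1,-1],"delta_pos":[[2,15,0],[2,30,0],[3,35,0],[3,35,0],[3,35,0],[3,35,0],[2,25,0],[1,12,0],[0,3,0],[0,0,0]],"yaw":[0,0,0,0,0,0,0,0,0,0]}'
python3 -c "
from h import *
go(.442,-.0215,.0535,98.3)"
```

```text
time: 6.3
tool_pos: [0.4341, -0.0186, 0.1157]
ee_rot: [[-0.99, -0.143, -0.003], [-0.143, 0.99, -0.007], [0.004, -0.006, -1.0]]
wrist_force: [-0.5, 0.5, -1.9]
width: 0.298
t 6.3 pos [ 0.4341 -0.0186  0.1157] y-yaw 98.24 w 0.298 F [-0.5  0.5 -1.9]
shift mm [-7.6 -3.6 62.2]
yaw units total -0.01
```

```bash
python3 -m inch '{"jaw":[-1,-1,-1,-1,-1,-1],"delta_pos":[[-7,-3,10],[0,0,20],[0,0,15],[0,0,10],[0,0,3],[0,0,0]],"yaw":[0,0,0,0,0,0]}'
python3 -c "
from h import *
go(.442,-.0215,.0535,98.3)"
```

```text
time: 6.9
tool_pos: [0.4444, -0.0261, 0.0567]
ee_rot: [[-0.991, -0.137, -0.001], [-0.137, 0.99, -0.009], [0.002, -0.009, -1.0]]
wrist_force: [0.4, 0.3, -1.0]
width: 0.299
t 6.9 pos [ 0.4444 -0.0261  0.0567] y-yaw 97.89 w 0.299 F [ 0.4  0.3 -1. ]
shift mm [1.7 4.9 3.2]
yaw units total -0.05
```

Lower by the last 3 mm, release and rise.

```bash
python3 -m inch '{"jaw":[-1,-1,-1],"delta_pos":[[0,2,2],[0,0,2],[0,0,0]],"yaw":[0,0,0]}'
python3 -m inch '{"jaw":[0.3,0.5,0.8,1,1,1,1,1,1,1],"delta_pos":[[0,0,0],[0,0,0],[0,0,0],[0,0,0],[0,0,0],[0,0,-20],[0,0,-35],[0,0,-30],[0,0,-15],[0,0,0]],"yaw":[0,0,0,0,0,0,0,0,0,0]}'
python3 -c "
from h import *
go(.5991,-.0741,.135,104.7)"
```

```text
time: 7.2
tool_pos: [0.4453, -0.0247, 0.054]
ee_rot: [[-0.991, -0.137, 0.002], [-0.137, 0.991, -0.01], [-0.001, -0.01, -1.0]]
wrist_force: [0.2, 0.4, -0.9]
width: 0.297
time: 8.2
tool_pos: [0.4456, -0.0235, 0.159]
ee_rot: [[-0.991, -0.137, 0.004], [-0.137, 0.99, -0.01], [-0.003, -0.011, -1.0]]
wrist_force: [0.2, 0.1, -0.2]
width: 1.001
t 8.2 pos [ 0.4456 -0.0235  0.159 ] y-yaw 97.88 w 1.001 F [ 0.2  0.1 -0.2]
shift mm [-145.   -70.9   25.2]
yaw units total -0.85
```

```bash
python3 -m inch '{"jaw":[1,1,1,1,1,1,1,1],"delta_pos":[[0,0,0],[-15,-8,0],[-35,-15,0],[-40,-18,5],[-30,-8,5],[-10,-2,2],[0,0,0],[0,0,0]],"yaw":[-0.85,0,0,0,0,0,0,0]}'
python3 - <<'E'
from seg import *
go(.5991,-.0741,.135,104.7)
st=env.state();im=env.read_camera('wrist');cv2.imwrite('pics/w2.png',im)
print('expect screw',proj('wrist',[.5991,-.0741,.0755],st),'tray',proj('wrist',[.6014,-.0735,.012],st),'ystop',proj('wrist',[.442,-.024,.0755],st))
cv2.imwrite('pics/w2b.png',cv2.resize(im,(800,600),interpolation=2))
E
```

```text
time: 9.0
tool_pos: [0.5844, -0.0392, 0.138]
ee_rot: [[-0.966, -0.259, -0.006], [-0.259, 0.966, -0.009], [0.008, -0.007, -1.0]]
wrist_force: [-0.4, -0.0, -0.1]
width: 0.999
t 9.0 pos [ 0.5844 -0.0392  0.138 ] y-yaw 104.99 w 0.999 F [-0.4 -0.  -0.1]
shift mm [ -5.2 -37.5   3.2]
yaw units total 0.04
expect screw [205.13274968 218.89130609] tray [218.3254577  195.88002608] ystop [341.31745631  10.36401211]
```

View pics/w2b.png

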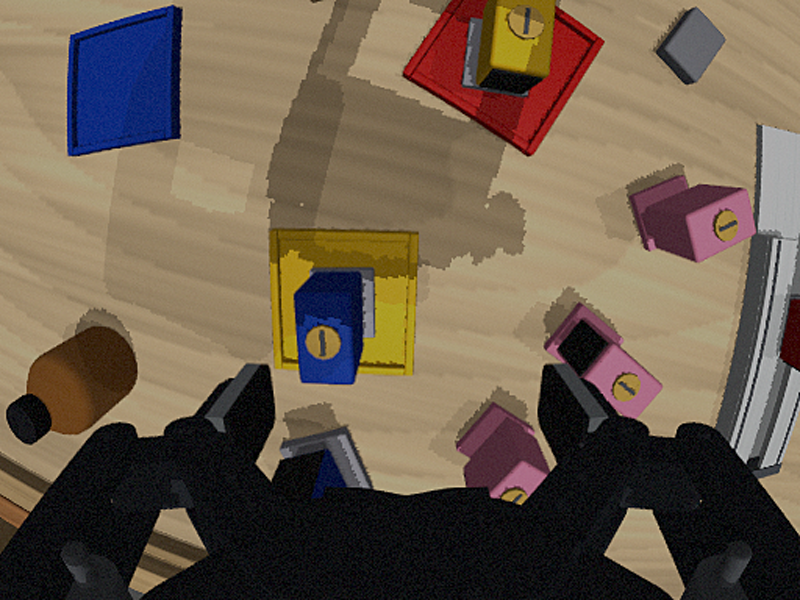

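The screw is at (206.7,220.2), within about 1 mm of the prediction. The yellow stop stands upright in the red tray. Next I grip the blue stop.

```bash
python3 -m inch '{"jaw":[1,1,1,1,1,1],"delta_pos":[[-5,-25,0],[0,-11,0],[0,0,15],[0,0,25],[0,0,25],[0,0,0]],"yaw":[0,0,0,0,0,0]}'
python3 - <<'E'
from h import *
go(.5985,-.0741,.050,104.7)
E
```

```text
time: 9.65
tool_pos: [0.5926, -0.0721, 0.0708]
ee_rot: [[-0.966, -0.258, -0.007], [-0.258, 0.966, -0.007], [0.008, -0.005, -1.0]]
wrist_force: [0.3, -0.0, -0.4]
width: 0.998
t 9.65 pos [ 0.5926 -0.0721  0.0708] y-yaw 104.95 w 0.998 F [ 0.3 -0.  -0.4]
shift mm [-5.4 -3.3 20.8]
yaw units total 0.03
```

```bash
python3 -m inch '{"jaw":[1,1,1,-1,-1,-1,-1,-1,-1,-1,-1,-1,-1],"delta_pos":[[-5,-3,10],[-0.5,0,10],[0,0,0],[0,0,0],[0,0,0],[0,0,0],[0,0,0],[0,0,0],[0,0,0],[0,0,0],[0,0,0],[0,0,0],[0,0,0]],"yaw":[0,0,0,0,0,0,0,0,0,0,0,0,0]}'
python3 - <<'E'
from h import *
go(.5985,-.0741,.050,104.7)
E
python3 -m inch '{"jaw":[-1,-1,-1,-1,-1],"delta_pos":[[0,0,-15],[0,0,-20],[0,0,-20],[0,0,-15],[0,0,0]],"yaw":[0,0,0,0,0]}'
python3 - <<'E'
from h import *
go(.502,-.248,.12,104.7)
E
```

```text
time: 10.95
tool_pos: [0.6002, -0.0731, 0.0527]
ee_rot: [[-0.966, -0.258, -0.002], [-0.258, 0.966, -0.008], [0.004, -0.007, -1.0]]
wrist_force: [0.8, 0.1, -0.9]
width: 0.3
t 10.95 pos [ 0.6002 -0.0731  0.0527] y-yaw 104.97 w 0.3 F [ 0.8  0.1 -0.9]
shift mm [ 1.8 -0.5  2.7]
yaw units total 0.03
time: 11.45
tool_pos: [0.5996, -0.0724, 0.127]
ee_rot: [[-0.966, -0.258, -0.004], [-0.258, 0.966, -0.008], [0.005, -0.006, -1.0]]
wrist_force: [-0.2, 0.4, -1.5]
width: 0.3
t 11.45 pos [ 0.5996 -0.0724  0.127 ] y-yaw 104.97 w 0.3 F [-0.2  0.4 -1.5]
shift mm [ 139.6 -144.4    8.7]
yaw units total 0.03
```

```bash
python3 - <<'E'
from h import *
st={'tool_pos':[0.4939,-0.2566,0.1418],'ee_rot':[[-.99,-.139,-.006],[-.139,.99,-.001],[.006,0,-1]]}
c=[onz('wrist',u/1.5625,v/1.5625,.012,st)[:2] for u,v in [(337,241),(484,222),(497,360),(361,378)]];print(np.round(c,4),np.mean(c,0).round(4))
st={'tool_pos':[0.5844,-0.0392,0.138],'ee_rot':[[-.966,-.259,-.006],[-.259,.966,-.009],[.008,-.007,-1]]}
c=[onz('wrist',u/1.5625,v/1.5625,.012,st)[:2] for u,v in [(270,230),(419,233),(414,375),(276,369)]];print('yellow tray',np.round(c,4),np.mean(c,0).round(4))
E
python3 -m inch '{"jaw":[-1,-1,-1,-1,-1,-1,-1,-1,-1],"delta_pos":[[10,-10,0],[22,-23,0],[27,-27,0],[27,-27,0],[27,-27,0],[17,-18,0],[6,-6,0],[0,0,0],[0,0,0]],"yaw":[0,0,0,0,0,0,0,0,0]}'
python3 - <<'E'
from h import *
go(.502,-.248,.054,104.7)
E
```

```text
[[ 0.4709 -0.2984]
 [ 0.4492 -0.2197]
 [ 0.5286 -0.1971]
 [ 0.5511 -0.2761]] [ 0.4999 -0.2478]
yellow tray [[ 0.5692 -0.1224]
 [ 0.5505 -0.0421]
 [ 0.6315 -0.0229]
 [ 0.6506 -0.1037]] [ 0.6005 -0.0728]
time: 12.35
tool_pos: [0.4932, -0.2483, 0.1218]
ee_rot: [[-0.966, -0.259, -0.014], [-0.259, 0.966, -0.004], [0.015, 0.0, -1.0]]
wrist_force: [-0.9, 0.5, -2.5]
width: 0.299
t 12.35 pos [ 0.4932 -0.2483  0.1218] y-yaw 105.02 w 0.299 F [-0.9  0.5 -2.5]
shift mm [-9.6 -2.1 67.6]
yaw units total 0.04
```

```bash
python3 -m inch '{"jaw":[-1,-1,-1,-1,-1,-1],"delta_pos":[[-7,-1,5],[-2,0,20],[0,0,20],[0,0,10],[0,0,3],[0,0,0]],"yaw":[0,0,0,0,0,0]}'
python3 - <<'E'
from h import *
go(.502,-.2473,.053,104.7)
E
```

```text
time: 12.95
tool_pos: [0.5063, -0.2422, 0.0609]
ee_rot: [[-0.964, -0.267, -0.012], [-0.267, 0.964, -0.003], [0.013, 0.0, -1.0]]
wrist_force: [-0.8, 0.1, -1.4]
width: 0.298
t 12.95 pos [ 0.5063 -0.2422  0.0609] y-yaw 105.47 w 0.298 F [-0.8  0.1 -1.4]
shift mm [ 5.4 -3.8  8. ]
yaw units total 0.1
```

```bash
python3 -m inch '{"jaw":[-1,-1,-1,-1],"delta_pos":[[4,-3,4],[0.5,0,3],[0,0,1],[0,0,0]],"yaw":[0,0,0,0]}'
python3 - <<'E'
from h import *
go(.502,-.2473,.053,104.7)
E
```

```text
time: 13.35
tool_pos: [0.5041, -0.2472, 0.0547]
ee_rot: [[-0.964, -0.267, -0.009], [-0.267, 0.964, -0.005], [0.01, -0.003, -1.0]]
wrist_force: [0.4, -0.8, -1.7]
width: 0.29
t 13.35 pos [ 0.5041 -0.2472  0.0547] y-yaw 105.5 w 0.29 F [ 0.4 -0.8 -1.7]
shift mm [2.  0.5 1.7]
yaw units total 0.1
```

```bash
python3 -m inch '{"jaw":[-1,-1,-1],"delta_pos":[[1.5,0,1.5],[0,0,1],[0,0,0]],"yaw":[0,0,0]}'
python3 -m inch '{"jaw":[0.3,0.5,0.8,1,1,1,1,1,1,1],"delta_pos":[[0,0,0],[0,0,0],[0,0,0],[0,0,0],[0,0,0],[0,0,-20],[0,0,-35],[0,0,-30],[0,0,-15],[0,0,0]],"yaw":[0,0,0,0,0,0,0,0,0,0]}'
python3 - <<'E'
from seg import *
go(.443,-.024,.13,98)
st=env.state();im=env.read_camera('wrist');cv2.imwrite('pics/w3.png',im)
print('expect screw',proj('wrist',[.5,-.2478,.0755],st))
cv2.imwrite('pics/w3b.png',cv2.resize(im,(800,600),interpolation=2))
E
```

```text
time: 13.65
tool_pos: [0.5028, -0.2482, 0.0529]
ee_rot: [[-0.964, -0.267, -0.008], [-0.267, 0.964, -0.006], [0.009, -0.004, -1.0]]
wrist_force: [0.5, 0.8, -2.3]
width: 0.298
time: 14.65
tool_pos: [0.5035, -0.2475, 0.1561]
ee_rot: [[-0.964, -0.267, -0.008], [-0.267, 0.964, -0.005], [0.009, -0.003, -1.0]]
wrist_force: [0.4, -0.4, -1.5]
width: 0.997
t 14.65 pos [ 0.5035 -0.2475  0.1561] y-yaw 105.48 w 0.997 F [ 0.4 -0.4 -1.5]
shift mm [ -1.6 231.6  25.4]
yaw units total 0.93
expect screw [261.27044119 199.19743177]
```

View pics/w3b.png

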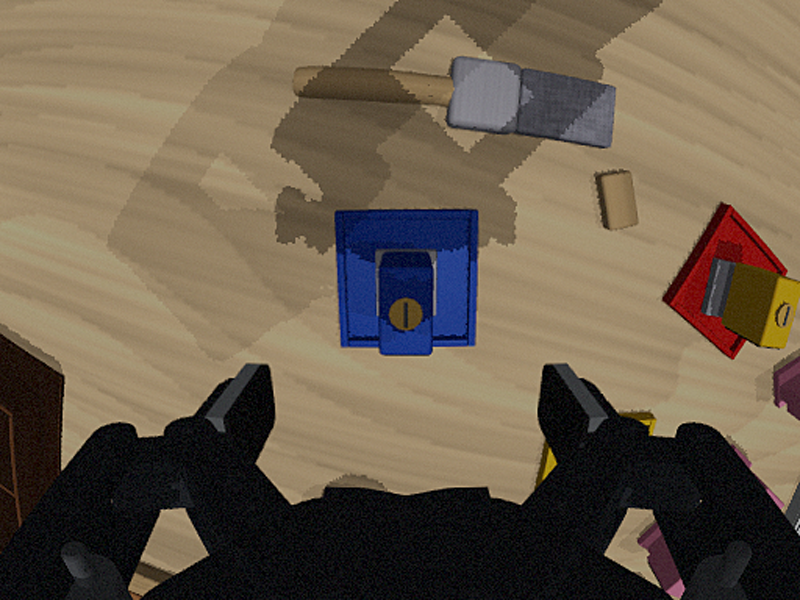

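Blue stands centred in the blue tray: its screw is at (259.8,201.6) and the prediction was (261.3,199.2), about 1.3 mm off. Now I go back to the yellow stop.

```bash
python3 -m inch '{"jaw":[1,1,1,1,1,1,1,1,1,1,1],"delta_pos":[[0,15,0],[0,30,5],[0,35,5],[0,35,5],[0,35,5],[0,30,5],[0,20,0],[0,10,0],[0,0,0],[0,0,0],[0,0,0]],"yaw":[0,0,0,0,0,0,0,0,0.5,0.43,0]}'
python3 - <<'E'
from seg import *
go(.443,-.024,.13,98)
st=env.state();im=env.read_camera('wrist');cv2.imwrite('pics/w4.png',im)
print('expect screw',proj('wrist',[.443,-.024,.0755],st))
cv2.imwrite('pics/w4b.png',cv2.resize(im,(800,600),interpolation=2))
E
```

```text
time: 15.8
tool_pos: [0.429, -0.0283, 0.1089]
ee_rot: [[-0.99, -0.136, -0.042], [-0.136, 0.991, 0.007], [0.041, 0.013, -0.999]]
wrist_force: [0.2, -0.3, -0.0]
width: 1.001
t 15.8 pos [ 0.429  -0.0283  0.1089] y-yaw 97.79 w 1.001 F [ 0.2 -0.3 -0. ]
shift mm [-13.6   2.6 -21.6]
yaw units total -0.03
expect screw [263.32850566 253.56084849]
```

View pics/w4b.png

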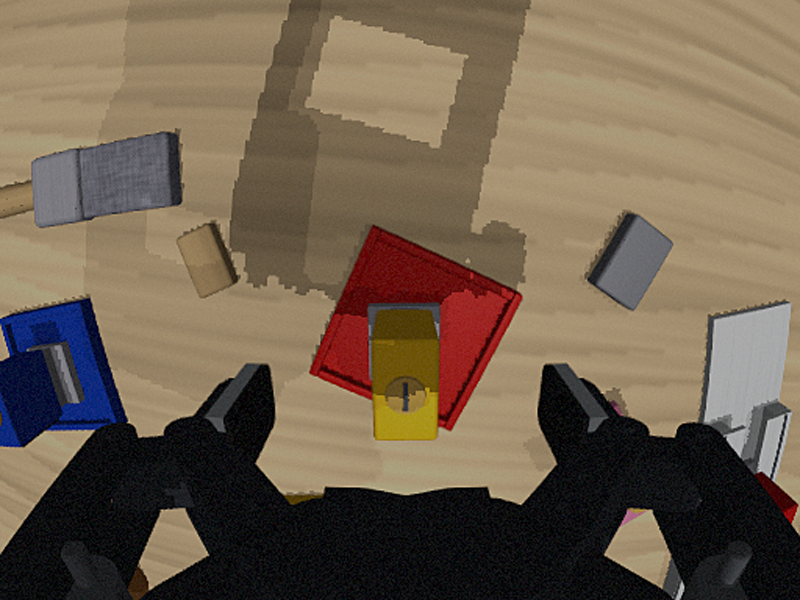

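The yellow screw is at (259.2,253.4) and the prediction was (263.3,253.6), so the stop is about 2 mm to -y. I correct for that and go down.

```bash
python3 -m inch '{"jaw":[1,1,1,1],"delta_pos":[[-12,0,0],[-3,0,5],[0,0,15],[0,0,0]],"yaw":[0,0,0,0]}'
python3 - <<'E'
from h import *
go(.443,-.0255,.053,98)
E
```

```text
time: 16.25
tool_pos: [0.4421, -0.0265, 0.0859]
ee_rot: [[-0.989, -0.139, -0.045], [-0.139, 0.99, 0.007], [0.044, 0.014, -0.999]]
wrist_force: [-1.6, 0.2, -0.6]
width: 1.0
t 16.25 pos [ 0.4421 -0.0265  0.0859] y-yaw 97.99 w 1.0 F [-1.6  0.2 -0.6]
shift mm [-2.4  0.4 32.8]
yaw units total -0.0
```

```bash
python3 -m inch '{"jaw":[1,1,1,1,-1,-1,-1,-1,-1,-1,-1,-1,-1,-1],"delta_pos":[[-2,0.5,12],[-0.5,0,12],[0,0,7],[0,0,0],[0,0,0],[0,0,0],[0,0,0],[0,0,0],[0,0,0],[0,0,0],[0,0,0],[0,0,0],[0,0,0],[0,0,0]],"yaw":[0,0,0,0,0,0,0,0,0,0,0,0,0,0]}'
python3 - <<'E'
from h import *
go(.443,-.0255,.053,98)
E
python3 -m inch '{"jaw":[-1,-1,-1,-1,-1],"delta_pos":[[0,0,-15],[0,0,-20],[0,0,-20],[0,0,-15],[0,0,0]],"yaw":[0,0,0,0,0]}'
python3 - <<'E'
from h import *
go(.601,-.073,.12,98)
E
```

```text
time: 17.65
tool_pos: [0.4434, -0.0258, 0.0531]
ee_rot: [[-0.989, -0.139, -0.044], [-0.14, 0.99, 0.007], [0.043, 0.013, -0.999]]
wrist_force: [0.9, 0.8, -1.6]
width: 0.299
t 17.65 pos [ 0.4434 -0.0258  0.0531] y-yaw 98.02 w 0.299 F [ 0.9  0.8 -1.6]
shift mm [0.4 0.3 0.1]
yaw units total 0.0
time: 18.15
tool_pos: [0.4444, -0.0258, 0.1228]
ee_rot: [[-0.989, -0.139, -0.05], [-0.14, 0.99, 0.009], [0.049, 0.016, -0.999]]
wrist_force: [0.3, -0.1, -1.5]
width: 0.303
t 18.15 pos [ 0.4444 -0.0258  0.1228] y-yaw 98.0 w 0.303 F [ 0.3 -0.1 -1.5]
shift mm [-148.4  -68.6   -5.5]
yaw units total -0.0
```

```bash
python3 -m inch '{"jaw":[-1,-1,-1,-1,-1,-1,-1,-1,-1,-1],"delta_pos":[[-8,-4,-2],[-15,-7,-2],[-20,-10,-2],[-25,-11,0],[-25,-11,0],[-20,-10,0],[-13,-6,0],[-6,-3,0],[-2,0,0],[0,0,0]],"yaw":[0,0,0,0,0,0,0,0,0,0]}'
python3 - <<'E'
from h import *
go(.601,-.073,.053,98)
E
```

```text
time: 19.15
tool_pos: [0.5884, -0.0703, 0.1066]
ee_rot: [[-0.988, -0.139, -0.067], [-0.14, 0.99, 0.012], [0.064, 0.021, -0.998]]
wrist_force: [-0.2, -0.0, -2.9]
width: 0.3
t 19.15 pos [ 0.5884 -0.0703  0.1066] y-yaw 97.96 w 0.3 F [-0.2 -0.  -2.9]
shift mm [-15.6  -5.5  52.6]
yaw units total -0.0
```

```bash
python3 -m inch '{"jaw":[-1,-1,-1,-1,-1],"delta_pos":[[-10,-3,0],[-4,-1,10],[0,0,18],[0,0,10],[0,0,0]],"yaw":[0,0,0,0,0]}'
python3 - <<'E'
from h import *
go(.601,-.073,.053,98)
E
```

```text
time: 19.65
tool_pos: [0.6002, -0.0712, 0.0652]
ee_rot: [[-0.988, -0.139, -0.067], [-0.14, 0.99, 0.012], [0.064, 0.021, -0.998]]
wrist_force: [0.3, 0.2, -1.8]
width: 0.297
t 19.65 pos [ 0.6002 -0.0712  0.0652] y-yaw 98.01 w 0.297 F [ 0.3  0.2 -1.8]
shift mm [-1.4 -2.2 12.1]
yaw units total 0.0
```

```bash
python3 -m inch '{"jaw":[-1,-1,-1,-1,-1,-1],"delta_pos":[[-1,-2,6],[0,0,4],[0,0,2],[0,0,1],[0,0,0],[0,0,0]],"yaw":[0,0,0,0,0,0]}'
python3 - <<'E'
from h import *
go(.601,-.073,.053,98)
E
```

```text
time: 20.25
tool_pos: [0.602, -0.0732, 0.0542]
ee_rot: [[-0.988, -0.139, -0.064], [-0.14, 0.99, 0.012], [0.061, 0.02, -0.998]]
wrist_force: [-0.5, 0.3, -1.8]
width: 0.302
t 20.25 pos [ 0.602  -0.0732  0.0542] y-yaw 98.02 w 0.302 F [-0.5  0.3 -1.8]
shift mm [0.9 0.3 1.3]
yaw units total 0.0
```

```bash
python3 -m inch '{"jaw":[-1,-1,-1],"delta_pos":[[0.5,0,1.5],[0,0,1],[0,0,0]],"yaw":[0,0,0]}'
python3 -m inch '{"jaw":[0.3,0.5,0.8,1,1,1,1,1,1,1],"delta_pos":[[0,0,0],[0,0,0],[0,0,0],[0,0,0],[0,0,0],[0,0,-20],[0,0,-35],[0,0,-30],[0,0,-20],[0,0,0]],"yaw":[0,0,0,0,0,0,0,0,0,0]}'
python3 - <<'E'
from seg import *
go(.443,-.024,.13,98)
st=env.state();im=env.read_camera('wrist');cv2.imwrite('pics/w5.png',im)
print('expect screw',proj('wrist',[.601,-.073,.0755],st))
cv2.imwrite('pics/w5b.png',cv2.resize(im,(800,600),interpolation=2))
E
```

```text
time: 20.55
tool_pos: [0.6022, -0.0734, 0.0536]
ee_rot: [[-0.988, -0.139, -0.062], [-0.14, 0.99, 0.011], [0.06, 0.02, -0.998]]
wrist_force: [0.1, -0.4, -1.4]
width: 0.294
time: 21.55
tool_pos: [0.608, -0.0745, 0.1596]
ee_rot: [[-0.988, -0.139, -0.065], [-0.14, 0.99, 0.012], [0.063, 0.021, -0.998]]
wrist_force: [-0.6, -0.7, -0.1]
width: 0.996
t 21.55 pos [ 0.608  -0.0745  0.1596] y-yaw 98.01 w 0.996 F [-0.6 -0.7 -0.1]
shift mm [154.1  72.4  40.8]
yaw units total 0.0
expect screw [260.95905085 199.21721666]
```

View pics/w5b.png

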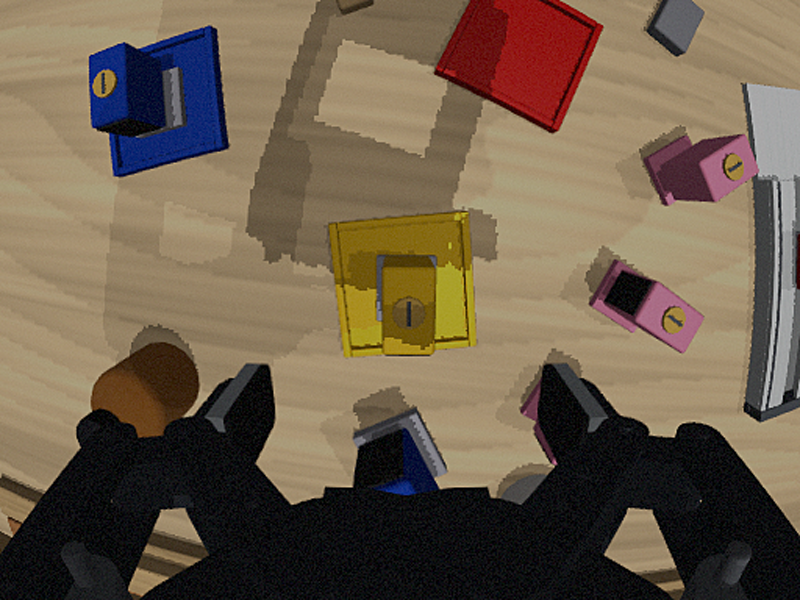

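Yellow is centred in its tray: its screw is at (261.1,201.0) and the prediction was (261.0,199.2). Blue is still in its tray. On to the red stop, keeping an eye on the tool tilt that has crept in.

```bash
python3 -m inch '{"jaw":[1,1,1,1,1,1,1,1],"delta_pos":[[0,0,-10],[0,0,-20],[0,0,-20],[0,0,-10],[0,0,0],[0,0,0],[0,0,0],[0,0,0]],"yaw":[0,0,0,0,0,-0.5,-0.42,0]}'
python3 - <<'E'
from h import *
go(.533,.2325,.2,105.3)
E
```

```text
time: 22.4
tool_pos: [0.6059, -0.074, 0.2078]
ee_rot: [[-0.96, -0.268, -0.086], [-0.27, 0.963, 0.016], [0.079, 0.039, -0.996]]
wrist_force: [0.3, -0.1, 0.1]
width: 0.999
t 22.4 pos [ 0.6059 -0.074   0.2078] y-yaw 105.56 w 0.999 F [ 0.3 -0.1  0.1]
shift mm [-13.5 314.3  19.1]
yaw units total 0.03
```

```bash
python3 -m inch '{"jaw":[1,1,1,1,1],"delta_pos":[[0,25,0],[0,40,0],[-2,40,0],[-2,40,0],[-2,40,0]],"yaw":[0,0,0,0,0]}'
python3 -m inch '{"jaw":[1,1,1,1],"delta_pos":[[-2,40,0],[-2,40,0],[-2,30,0],[-1,10,0]],"yaw":[0,0,0,0]}'
python3 -m inch '{"jaw":[1,1],"delta_pos":[[0,0,0],[0,0,0]],"yaw":[0,0]}'
python3 - <<'E'
from h import *
go(.533,.2325,.2,105.3)
E
```

```text
time: 22.9
tool_pos: [0.5598, 0.1068, 0.2076]
ee_rot: [[-0.963, -0.252, -0.096], [-0.254, 0.967, 0.017], [0.089, 0.04, -0.995]]
wrist_force: [-0.2, -0.6, 0.4]
width: 0.996
time: 23.3
tool_pos: [0.5317, 0.2316, 0.2075]
ee_rot: [[-0.963, -0.249, -0.103], [-0.252, 0.968, 0.016], [0.095, 0.041, -0.995]]
wrist_force: [0.4, 0.0, -0.5]
width: 0.997
time: 23.5
tool_pos: [0.5309, 0.2318, 0.2058]
ee_rot: [[-0.962, -0.25, -0.105], [-0.253, 0.967, 0.014], [0.098, 0.04, -0.994]]
wrist_force: [0.2, -0.7, 0.6]
width: 1.002
t 23.5 pos [0.5309 0.2318 0.2058] y-yaw 104.51 w 1.002 F [ 0.2 -0.7  0.6]
shift mm [-2.8 -0.1  5.6]
yaw units total -0.1
```

```bash
python3 -m inch '{"jaw":[1,1,1,1],"delta_pos":[[0,-40,0],[0,-40,0],[0,-40,0],[0,-40,0]],"yaw":[0,0,0,0]}' | sed -n 1,3p
python3 -m inch '{"jaw":[1,1,1],"delta_pos":[[45,0,0],[45,0,0],[45,0,0]],"yaw":[0,0,0]}'| sed -n 1,3p
python3 -m inch '{"jaw":[1,1,1],"delta_pos":[[0,0,-45],[0,0,-45],[0,0,-45]],"yaw":[0,0,0]}'| sed -n 1,3p
python3 -m inch '{"jaw":[1,1,1],"delta_pos":[[0,0,45],[0,0,45],[0,0,45]],"yaw":[0,0,0]}'| sed -n 1,3p
python3 -m inch '{"jaw":[1,1,1],"delta_pos":[[0,0,0],[0,0,0],[0,0,0]],"yaw":[1,1,1]}'| sed -n 1,3p
python3 -m inch '{"jaw":[1,1,1],"delta_pos":[[0,0,0],[0,0,0],[0,0,0]],"yaw":[-1,-1,-1]}'| sed -n 1,3p
```

```text
time: 23.9
tool_pos: [0.5715, 0.0709, 0.1983]
ee_rot: [[-0.962, -0.251, -0.105], [-0.254, 0.967, 0.013], [0.099, 0.039, -0.994]]
time: 24.2
tool_pos: [0.4416, 0.027, 0.2067]
ee_rot: [[-0.965, -0.237, -0.115], [-0.24, 0.971, 0.012], [0.109, 0.039, -0.993]]
time: 24.5
tool_pos: [0.4387, 0.0206, 0.318]
ee_rot: [[-0.961, -0.224, -0.163], [-0.229, 0.973, 0.015], [0.156, 0.052, -0.986]]
time: 24.8
tool_pos: [0.4278, 0.0171, 0.1989]
ee_rot: [[-0.968, -0.217, -0.128], [-0.22, 0.975, 0.012], [0.123, 0.039, -0.992]]
time: 25.1
tool_pos: [0.4205, 0.0134, 0.1885]
ee_rot: [[-0.965, 0.218, -0.146], [0.219, 0.976, 0.013], [0.146, -0.02, -0.989]]
time: 25.4
tool_pos: [0.4194, 0.0092, 0.1871]
ee_rot: [[-0.969, -0.195, -0.149], [-0.199, 0.98, 0.013], [0.143, 0.042, -0.989]]
```

```bash
python3 -m inch '{"jaw":[1,1,1,1,1,1,1,1,1,1],"delta_pos":[[0,0,-15],[0,0,-15],[0,0,-15],[0,0,-15],[0,0,-15],[0,0,-15],[0,0,-15],[0,0,-15],[0,0,-10],[0,0,0]],"yaw":[0,0,0,0,0,0,0,0,0,0]}' | sed -n 1,3p
python3 -m inch '{"jaw":[1,1,1],"delta_pos":[[0,0,50],[0,0,50],[0,0,50]],"yaw":[0,0,0]}'| sed -n 1,3p
python3 -m inch '{"jaw":[1,1],"delta_pos":[[0,0,0],[0,0,0]],"yaw":[0,0]}'| sed -n 1,3p
```

```text
time: 26.4
tool_pos: [0.4411, 0.0043, 0.3304]
ee_rot: [[-0.973, -0.181, -0.143], [-0.185, 0.983, 0.012], [0.138, 0.038, -0.99]]
time: 26.7
tool_pos: [0.4258, 0.0055, 0.1873]
ee_rot: [[-0.975, -0.182, -0.124], [-0.185, 0.983, 0.01], [0.12, 0.032, -0.992]]
time: 26.9
tool_pos: [0.4194, 0.0063, 0.1792]
ee_rot: [[-0.973, -0.182, -0.141], [-0.185, 0.983, 0.012], [0.137, 0.038, -0.99]]
```

```bash
python3 -m inch '{"jaw":[1,1,1,1,1,1,1,1,1,1,1,1],"delta_pos":[[-10,0,-20],[-30,0,-20],[-40,0,-20],[-45,0,-8],[-45,0,-6],[-45,0,-6],[-45,0,-6],[-45,0,-6],[-45,0,-6],[-45,0,-6],[-40,0,-6],[-30,0,-5]],"yaw":[0,0,0,0,0,0,0,0,0,0,0,0]}' | sed -n 1,3p
python3 -m inch '{"jaw":[1,1,1,1],"delta_pos":[[-40,0,-6],[-40,0,-6],[-40,0,-6],[-40,0,-6]],"yaw":[0,0,0,0]}'
python3 -c "
from h import *
print(env.state()['qpos'].round(1))"
```

```text
time: 28.1
tool_pos: [0.9207, 0.0939, 0.2879]
ee_rot: [[-0.98, -0.182, -0.084], [-0.184, 0.983, 0.011], [0.081, 0.026, -0.996]]
time: 28.5
tool_pos: [1.0007, 0.1127, 0.2678]
ee_rot: [[-0.981, -0.182, -0.066], [-0.183, 0.983, 0.014], [0.062, 0.026, -0.998]]
wrist_force: [0.4, -0.4, -7.7]
width: 0.999
[  3.1  69.9   2.4   1.1 111.4 -97.1]
```

```bash
python3 -m inch '{"jaw":[1,1,1,1,1,1],"delta_pos":[[-40,0,-10],[-40,0,-10],[-40,0,-10],[-40,0,-10],[-40,0,-10],[-40,0,-10]],"yaw":[0,0,0,0,0,0]}'
python3 -c "
from h import *
print(env.state()['qpos'].round(1))"
```

```text
time: 29.1
tool_pos: [1.0384, 0.1334, 0.2877]
ee_rot: [[-0.977, -0.182, 0.108], [-0.18, 0.983, 0.035], [-0.113, 0.015, -0.994]]
wrist_force: [-0.5, -0.4, -0.5]
width: 0.998
[  4.   69.5   1.4   1.6 102.8 -96. ]
```

```bash
python3 -c "
from h import *
go(.56,.2325,.25,105.3)"
python3 -m inch '{"jaw":[1,1,1,1,1,1],"delta_pos":[[15,6,0],[30,12,0],[40,16,2],[40,16,2],[40,16,2],[40,16,2]],"yaw":[0,0,0,0,0,0]}'
python3 -c "
from h import *
go(.56,.2325,.25,105.3)"
```

```text
t 29.1 pos [1.0384 0.1334 0.2877] y-yaw 100.51 w 0.998 F [-0.5 -0.4 -0.5]
shift mm [453.9 184.1 -10.9]
yaw units total -0.6
time: 29.7
tool_pos: [0.849, 0.1767, 0.286]
ee_rot: [[-0.968, -0.179, 0.178], [-0.174, 0.984, 0.042], [-0.182, 0.009, -0.983]]
wrist_force: [1.2, 1.0, 0.4]
width: 0.998
t 29.7 pos [0.849  0.1767 0.286 ] y-yaw 100.32 w 0.998 F [1.2 1.  0.4]
shift mm [276.5 106.3 -13.7]
yaw units total -0.62
```

```bash
python3 -m inch '{"jaw":[1,1,1,1,1,1,1,1,1],"delta_pos":[[40,16,-2],[40,16,-2],[40,16,-2],[40,16,-2],[40,14,-2],[35,12,-2],[20,8,0],[5,2,0],[0,0,0]],"yaw":[0,0,0,0,0,0,0,0,0]}'
python3 -c "
from h import *
print(env.state()['qpos'].round(1))
go(.56,.2325,.25,105.3)"
```

```text
time: 30.6
tool_pos: [0.5954, 0.2413, 0.3159]
ee_rot: [[-0.939, -0.183, 0.292], [-0.169, 0.983, 0.073], [-0.301, 0.019, -0.954]]
wrist_force: [0.7, -0.2, -0.7]
width: 1.001
[ 17.7  -5.1 101.8  -1.2  65.8 -82.3]
t 30.6 pos [0.5954 0.2413 0.3159] y-yaw 100.57 w 1.001 F [ 0.7 -0.2 -0.7]
shift mm [54.5 -3.4 51.8]
yaw units total -0.59
```

```bash
python3 -m inch '{"jaw":[1,1,1,1,1,1],"delta_pos":[[-20,0,0],[-40,0,0],[-40,0,0],[-40,0,0],[-30,0,0],[-10,0,0]],"yaw":[0,0,0,0,0,0]}'|sed -n 1,3p
python3 -m inch '{"jaw":[1,1,1],"delta_pos":[[0,0,0],[0,0,0],[0,0,0]],"yaw":[0,0,0]}'|sed -n 1,3p
python3 -c "
from h import *
print(env.state()['qpos'].round(1))"
```

```text
time: 31.2
tool_pos: [0.7826, 0.2721, 0.3965]
ee_rot: [[-0.928, -0.181, 0.326], [-0.163, 0.983, 0.081], [-0.336, 0.022, -0.942]]
time: 31.5
tool_pos: [0.7881, 0.271, 0.4019]
ee_rot: [[-0.925, -0.179, 0.335], [-0.16, 0.984, 0.082], [-0.345, 0.022, -0.939]]
[ 15.5  16.6  70.8  -0.6  72.4 -84.5]
```

```bash
python3 -m inch '{"jaw":[1,1,1,1,1,1,1,1,1,1,1,1],"delta_pos":[[15,0,0],[35,0,0],[35,0,0],[35,0,0],[35,0,0],[35,0,0],[35,0,0],[35,0,0],[35,0,0],[35,0,0],[35,0,0],[20,0,0]],"yaw":[0,0,0,0,0,0,0,0,0,0,0,0]}'|sed -n 1,3p
python3 -c "
from h import *
print(env.state()['qpos'].round(1))"
```

```text
time: 32.7
tool_pos: [0.4142, 0.2052, 0.2634]
ee_rot: [[-0.922, -0.179, 0.344], [-0.16, 0.984, 0.085], [-0.354, 0.023, -0.935]]
[ 21.1 -31.3 127.3  -2.9  63.4 -78.1]
```

```bash
python3 -m inch '{"jaw":[1,1,1,1,1,1],"delta_pos":[[36,-10,-14],[36,-10,-14],[36,-10,-14],[36,-10,-14],[36,-10,-14],[36,-10,-14]],"yaw":[0,0,0,0,0,0]}'|sed -n 1,3p
python3 -c "
from h import *
print(env.state()['qpos'].round(1))"
```

```text
time: 33.3
tool_pos: [0.258, 0.1508, 0.2637]
ee_rot: [[-0.944, -0.171, 0.282], [-0.166, 0.985, 0.044], [-0.286, -0.005, -0.958]]
[ 23.6 -58.7 140.   -4.2  82.7 -76.4]
```

```bash
python3 -m inch '{"jaw":[1,1,1],"delta_pos":[[36,-10,-12],[36,-10,-12],[36,-10,-12]],"yaw":[0,0,0]}'|sed -n 1,3p
python3 -c "
from h import *
print(env.state()['qpos'].round(1))"
```

```text
time: 33.6
tool_pos: [0.218, 0.1657, 0.2771]
ee_rot: [[-0.96, -0.159, 0.231], [-0.165, 0.986, -0.005], [-0.227, -0.043, -0.973]]
[ 33.  -58.7 138.4  -7.5  89.3 -67.1]
```

```bash
python3 -m inch '{"jaw":[1,1,1,1,1,1,1],"delta_pos":[[-20,-10,0],[-35,-30,5],[-20,-35,0],[-10,-35,0],[0,-35,0],[0,-30,0],[0,0,0]],"yaw":[0,0,0,0,0,0,0]}'|sed -n 1,3p
python3 -c "
from h import *
print(env.state()['qpos'].round(1))"
```

```text
time: 34.3
tool_pos: [0.3299, 0.0067, 0.2997]
ee_rot: [[-0.954, -0.18, 0.241], [-0.184, 0.983, 0.003], [-0.238, -0.042, -0.97]]
[ -10.3  -50.8  133.2    2.6   83.9 -110.9]
```

```bash
python3 -m inch '{"jaw":[1,1,1,1,1],"delta_pos":[[35,7,-9],[40,7,-10],[40,7,-10],[40,7,-8],[40,7,-8]],"yaw":[0,0,0,0,0]}'|sed -n 1,3p
python3 -c "
from h import *
print(env.state()['qpos'].round(1))"
```

```text
time: 34.8
tool_pos: [0.2562, 0.0111, 0.3191]
ee_rot: [[-0.975, -0.181, 0.128], [-0.182, 0.983, 0.003], [-0.126, -0.02, -0.992]]
[ -11.2  -58.7  133.9    1.6   97.6 -111.4]
```

```bash
python3 -m inch '{"jaw":[1,1,1,1],"delta_pos":[[40,7,-4],[40,7,-4],[40,7,-3],[30,5,0]],"yaw":[0,0,0,0]}'|sed -n 1,3p
python3 -m inch '{"jaw":[1],"delta_pos":[[0,0,0]],"yaw":[0]}'|sed -n 1,3p
python3 -c "
from h import *
print(env.state()['qpos'].round(1))"
```

```text
time: 35.2
tool_pos: [0.2261, 0.0212, 0.3416]
ee_rot: [[-0.982, -0.187, 0.034], [-0.187, 0.982, -0.003], [-0.033, -0.009, -0.999]]
time: 35.3
tool_pos: [0.2262, 0.0218, 0.3419]
ee_rot: [[-0.981, -0.189, 0.034], [-0.189, 0.982, -0.003], [-0.033, -0.009, -0.999]]
[-8.300e+00 -5.870e+01  1.316e+02  1.000e-01  1.051e+02 -1.091e+02]
```

```bash
python3 -m inch '{"jaw":[1,1],"delta_pos":[[35,6,0],[10,2,0]],"yaw":[0,0]}'|sed -n 1,3p
python3 -c "
from h import *
go(.533,.2325,.2,105.3)"
```

```text
time: 35.5
tool_pos: [0.2167, 0.0263, 0.3491]
ee_rot: [[-0.982, -0.19, 0.007], [-0.19, 0.982, -0.006], [-0.005, -0.007, -1.0]]
t 35.5 pos [0.2167 0.0263 0.3491] y-yaw 100.94 w 1.001 F [ 0.5 -0.1  0.1]
shift mm [-348.9  143.5  150. ]
yaw units total -0.54
```

```bash
python3 -m inch '{"jaw":[1,1,1,1,1,1,1,1,1,1],"delta_pos":[[-15,5,5],[-20,8,8],[-22,9,9],[-22,9,9],[-22,9,9],[-22,9,9],[-22,9,9],[-22,9,9],[-22,9,9],[-15,6,6]],"yaw":[0,0,0,0,0,0,0,0,0,0]}'
python3 -c "
from h import *
go(.533,.2325,.2,105.3)"
```

```text
time: 36.5
tool_pos: [0.4078, 0.1505, 0.2696]
ee_rot: [[-0.982, -0.188, 0.019], [-0.188, 0.982, -0.008], [-0.017, -0.011, -1.0]]
wrist_force: [0.6, 0.1, 0.5]
width: 1.001
t 36.5 pos [0.4078 0.1505 0.2696] y-yaw 100.84 w 1.001 F [0.6 0.1 0.5]
shift mm [-137.1   57.8   71.4]
yaw units total -0.56
```

```bash
python3 -m inch '{"jaw":[1,1,1,1,1,1,1,1,1,1,1,1,1],"delta_pos":[[-12,5,8],[-18,8,12],[-18,8,12],[-18,8,12],[-18,8,14],[-18,8,14],[-16,6,14],[-8,3,12],[-3,1,6],[0,0,0],[0,0,0],[0,0,0],[0,0,0]],"yaw":[0,0,0,0,0,0,0,0,0,-0.19,-0.19,-0.18,0]}'
python3 - <<'E'
from seg import *
go(.533,.2325,.13,105.3)
st=env.state();im=env.read_camera('wrist');cv2.imwrite('pics/w6.png',im)
print('expect screw',proj('wrist',[.533,.2325,.0755],st))
cv2.imwrite('pics/w6b.png',cv2.resize(im,(800,600),interpolation=2))
E
```

```text
time: 37.8
tool_pos: [0.5301, 0.2333, 0.1638]
ee_rot: [[-0.962, -0.272, 0.019], [-0.272, 0.962, -0.009], [-0.016, -0.014, -1.0]]
wrist_force: [-0.4, -0.3, -0.0]
width: 1.001
t 37.8 pos [0.5301 0.2333 0.1638] y-yaw 105.77 w 1.001 F [-0.4 -0.3 -0. ]
shift mm [-2.  -1.1 33.9]
yaw units total 0.06
expect screw [259.56095224 201.04287412]
```

View pics/w6b.png

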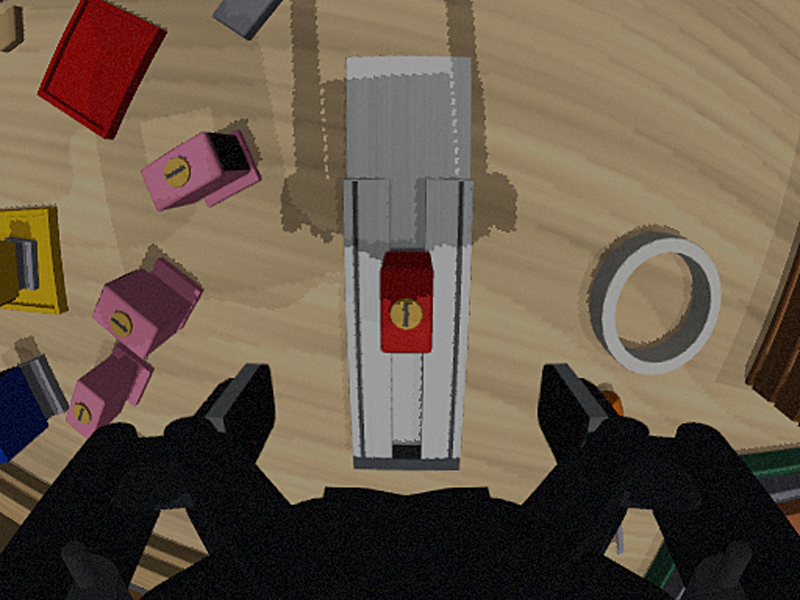

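```bash
python3 -m inch '{"jaw":[1,1,1,1,1,1,1,1],"delta_pos":[[-2,-1,15],[0,0,20],[0,0,20],[0,0,20],[0,0,15],[0,0,10],[0,0,0],[0,0,0]],"yaw":[0.05,0,0,0,0,0,0,0]}'
python3 - <<'E'
from h import *
go(.533,.2325,.052,105.3)
st={'tool_pos':[.5301,.2333,.1638],'ee_rot':[[-.962,-.272,.019],[-.272,.962,-.009],[-.016,-.014,-1]]}
P=[onz('wrist',u/1.5625,v/1.5625,z,st) for u,v,z in [(346,57,.006),(471,57,.006),(354,469,.024),(459,469,.024)]];P=np.array(P)
print(P.round(4));o=P[:2].mean(0);c=P[2:].mean(0);d=c-o;print(o,c,np.linalg.norm(d[:2]),np.degrees(np.arctan2(d[1],d[0])))
E
```

```text
time: 38.65
tool_pos: [0.5354, 0.2314, 0.0588]
ee_rot: [[-0.965, -0.262, 0.023], [-0.262, 0.965, -0.008], [-0.02, -0.014, -1.0]]
wrist_force: [0.0, -0.3, -0.6]
width: 0.999
t 38.65 pos [0.5354 0.2314 0.0588] y-yaw 105.18 w 0.999 F [ 0.  -0.3 -0.6]
shift mm [2.2 1.8 6.7]
yaw units total -0.02
[[0.4116 0.1605 0.006 ]
 [0.3916 0.2319 0.006 ]
 [0.6705 0.2329 0.024 ]
 [0.6499 0.3032 0.024 ]]
[0.4015724 0.1962304 0.006    ] [0.66024119 0.26803709 0.024     ] 0.26845063461013013 15.514703048084057
```

```bash
python3 -m inch '{"jaw":[1,1,1,-1,-1,-1,-1,-1,-1,-1,-1,-1,-1],"delta_pos":[[2,1.5,4],[0,0,2],[0,0,0],[0,0,0],[0,0,0],[0,0,0],[0,0,0],[0,0,0],[0,0,0],[0,0,0],[0,0,0],[0,0,0],[0,0,0]],"yaw":[-0.03,0,0,0,0,0,0,0,0,0,0,0,0]}'
python3 - <<'E'
from h import *
go(.531-.102*np.cos(np.radians(15.5)),.232-.102*np.sin(np.radians(15.5)),.053,105.5)
E
```

```text
time: 39.95
tool_pos: [0.5358, 0.2335, 0.0564]
ee_rot: [[-0.963, -0.266, 0.03], [-0.266, 0.964, -0.005], [-0.027, -0.013, -1.0]]
wrist_force: [-0.3, -0.6, -0.6]
width: 0.296
t 39.95 pos [0.5358 0.2335 0.0564] y-yaw 105.44 w 0.296 F [-0.3 -0.6 -0.6]
shift mm [107.   -0.3   0.5]
yaw units total -0.01
```

```bash
python3 -m inch '{"jaw":[-1,-1,-1,-1,-1],"delta_pos":[[5,0,-0.2],[9,0,-0.3],[9,0,-0.3],[9,0,-0.3],[6,0,0]],"yaw":[0,0,0,0,0]}'
python3 - <<'E'
from h import *
go(.531-.097*np.cos(np.radians(15.5)),.232-.097*np.sin(np.radians(15.5)),.056,105.5)
E
```

```text
time: 40.45
tool_pos: [0.4972, 0.2226, 0.0565]
ee_rot: [[-0.963, -0.266, 0.032], [-0.266, 0.964, -0.005], [-0.03, -0.013, -0.999]]
wrist_force: [1.9, 1.1, 0.1]
width: 0.294
t 40.45 pos [0.4972 0.2226 0.0565] y-yaw 105.42 w 0.294 F [1.9 1.1 0.1]
shift mm [61.9 -0.1 -1.4]
yaw units total -0.01
```

```bash
python3 -m inch '{"jaw":[-1,-1,-1,-1,-1,-1,-1,-1,-1],"delta_pos":[[7,0,-0.3],[10,0,-0.3],[10,0,-0.3],[10,0,-0.3],[10,0,-0.3],[8,0,-0.3],[4,0,0],[1,0,0],[0,0,0]],"yaw":[0,0,0,0,0,0,0,0,0]}'
python3 - <<'E'
from h import *
go(.531-.097*np.cos(np.radians(15.5)),.232-.097*np.sin(np.radians(15.5)),.056,105.5)
p=env.state()['tool_pos'];d=np.array([np.cos(np.radians(15.5)),np.sin(np.radians(15.5))]);print('tcp track x',(p[:2]-[.531,.232])@d)
E
```

```text
time: 41.35
tool_pos: [0.4324, 0.2048, 0.0565]
ee_rot: [[-0.963, -0.266, 0.032], [-0.267, 0.964, -0.005], [-0.03, -0.013, -0.999]]
wrist_force: [0.9, -0.8, -1.4]
width: 0.298
t 41.35 pos [0.4324 0.2048 0.0565] y-yaw 105.44 w 0.298 F [ 0.9 -0.8 -1.4]
shift mm [-5.2 -0.1  0.6]
yaw units total -0.01
tcp track x -0.10223447181384844
```

```bash
python3 -m inch '{"jaw":[-1,-1,-1,-1,-1,-1,-1,-1],"delta_pos":[[0,0,-6],[0,0,-10],[0,0,-14],[0,0,-16],[0,0,-14],[0,0,-8],[0,0,-2],[0,0,0]],"yaw":[0,0,0,0,0,0,0,0]}'
python3 - <<'E'
from h import *
go(.4415,-.021,.12,105.5)
E
```

```text
time: 42.15
tool_pos: [0.4279, 0.2044, 0.1288]
ee_rot: [[-0.964, -0.266, 0.023], [-0.267, 0.964, -0.008], [-0.02, -0.014, -1.0]]
wrist_force: [0.1, 0.8, -2.9]
width: 0.297
t 42.15 pos [0.4279 0.2044 0.1288] y-yaw 105.45 w 0.297 F [ 0.1  0.8 -2.9]
shift mm [  47.1 -220.8   10.9]
yaw units total -0.01
```

```bash
python3 -m inch '{"jaw":[-1,-1,-1,-1,-1,-1,-1,-1,-1,-1,-1,-1,-1,-1,-1,-1],"delta_pos":[[0,0,-10],[0,0,-15],[2,-8,-3],[4,-18,0],[4,-20,0],[4,-20,0],[4,-20,0],[4,-20,0],[4,-20,0],[4,-20,0],[4,-20,0],[4,-20,0],[4,-18,0],[3,-10,0],[1,-4,0],[0,0,0]],"yaw":[0,0,0,0,0,0,0,0,0,0,0,0,0,0,0,0]}'
python3 - <<'E'
from h import *
go(.4427,-.0207,.0565,105.5)
st={'tool_pos':[.429,-.0283,.1089],'ee_rot':[[-.99,-.136,-.042],[-.136,.991,.007],[.041,.013,-.999]]}
P=np.array([onz('wrist',u/1.5625,v/1.5625,.012,st)[:2] for u,v in [(373,226),(521,294),(449,429),(311,374)]]);print(P.round(4),P.mean(0))
E
```

```text
time: 43.75
tool_pos: [0.4347, -0.0319, 0.1535]
ee_rot: [[-0.964, -0.267, 0.008], [-0.267, 0.964, -0.012], [-0.004, -0.013, -1.0]]
wrist_force: [0.4, 0.5, -3.1]
width: 0.296
t 43.75 pos [ 0.4347 -0.0319  0.1535] y-yaw 105.46 w 0.296 F [ 0.4  0.5 -3.1]
shift mm [-10.3  10.   96.9]
yaw units total -0.01
[[ 0.3877 -0.0488]
 [ 0.411   0.0286]
 [ 0.4902  0.0047]
 [ 0.4676 -0.072 ]] [ 0.43914283 -0.0218702 ]
```

Two views agree on the tray centre. Lowering.

```bash
python3 -m inch '{"jaw":[-1,-1,-1,-1,-1,-1,-1,-1,-1],"delta_pos":[[-7,7,5],[-3,2,12],[0,0,16],[0,0,16],[0,0,14],[0,0,10],[0,0,5],[0,0,0],[0,0,0]],"yaw":[0,0,0,0,0,0,0,0,0]}'
python3 - <<'E'
from h import *
go(.4424,-.0209,.0565,105.5)
E
```

```text
time: 44.65
tool_pos: [0.4427, -0.0141, 0.0676]
ee_rot: [[-0.961, -0.275, 0.005], [-0.275, 0.961, -0.009], [-0.002, -0.01, -1.0]]
wrist_force: [-0.2, -0.8, -2.2]
width: 0.295
t 44.65 pos [ 0.4427 -0.0141  0.0676] y-yaw 105.99 w 0.295 F [-0.2 -0.8 -2.2]
shift mm [ 2.2 -6.4 11.1]
yaw units total 0.06
```

```bash
python3 -m inch '{"jaw":[-1,-1,-1,-1,-1,-1],"delta_pos":[[1.5,-5,2],[0.5,-1,5],[0,0,3],[0,0,1],[0,0,0],[0,0,0]],"yaw":[0,0,0,0,0,0]}'
python3 - <<'E'
from h import *
go(.4424,-.0209,.0565,105.5)
E
```

```text
time: 45.25
tool_pos: [0.4443, -0.0217, 0.058]
ee_rot: [[-0.961, -0.275, 0.009], [-0.275, 0.961, -0.01], [-0.006, -0.012, -1.0]]
wrist_force: [-0.3, -0.1, -2.8]
width: 0.292
t 45.25 pos [ 0.4443 -0.0217  0.058 ] y-yaw 105.94 w 0.292 F [-0.3 -0.1 -2.8]
shift mm [1.6 1.3 1.5]
yaw units total 0.06
```

```bash
python3 -m inch '{"jaw":[-1,-1,-1],"delta_pos":[[1.5,1,1],[0,0,1],[0,0,0]],"yaw":[0,0,0]}'
python3 -m inch '{"jaw":[0,0.3,0.6,0.8,1,1,1,1,1,1,1],"delta_pos":[[0,0,0],[0,0,0],[0,0,0],[0,0,0],[0,0,0],[0,0,-20],[0,0,-35],[0,0,-30],[0,0,-20],[0,0,0],[0,0,0]],"yaw":[0,0,0,0,0,0,0,0,0,0,0]}'
python3 - <<'E'
from seg import *
st=env.state();im=env.read_camera('wrist');cv2.imwrite('pics/w7.png',im)
print(proj('wrist',[.4397,-.0217,.0755],st),st['time'])
s=env.read_camera('side');cv2.imwrite('pics/s7.png',s)
a=cv2.resize(im[60:300,150:420],None,fx=1.75,fy=1.75,interpolation=2);b=cv2.resize(s[100:300,150:390],None,fx=1.6,fy=1.6,interpolation=2)
o=np.zeros((420,a.shape[1]+b.shape[1],3),np.uint8);o[:a.shape[0],:a.shape[1]]=a;o[:b.shape[0],a.shape[1]:]=b;cv2.imwrite('pics/f7.png',o);print(o.shape,a.shape)
E
```

```text
time: 45.55
tool_pos: [0.4427, -0.0211, 0.0567]
ee_rot: [[-0.961, -0.275, 0.01], [-0.275, 0.961, -0.01], [-0.006, -0.012, -1.0]]
wrist_force: [0.7, -0.2, -2.4]
width: 0.296
time: 46.65
tool_pos: [0.442, -0.02, 0.1653]
ee_rot: [[-0.961, -0.275, 0.011], [-0.275, 0.961, -0.01], [-0.008, -0.013, -1.0]]
wrist_force: [-0.6, 0.0, -0.1]
width: 1.003
[260.30276951 194.71905383] 46.65
(420, 856, 3) (420, 472, 3)
```

View pics/f7.png

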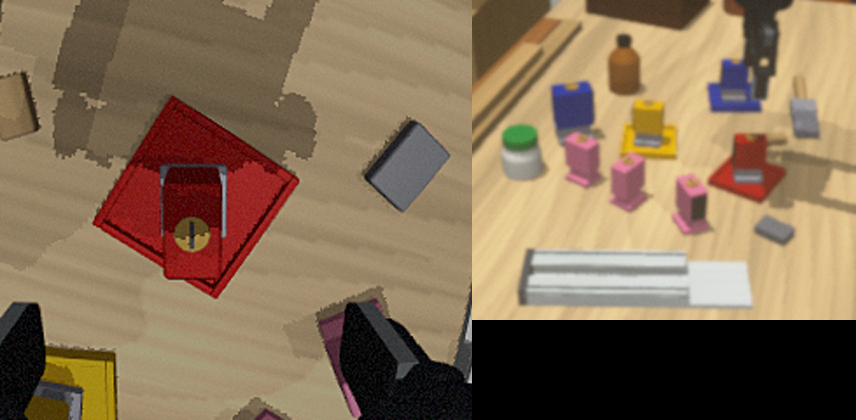

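The red screw is at (259.7,193.7) and the prediction for the tray centre was (260.3,194.7), under 1 mm off. The side view shows all three stops upright in their own trays, with the bottle and jar in place. The gripper is clear.

```bash
python3 -c "
from cell import env
print(env.sign_off())"
```

```text
the job is handed in; nothing more can be done
None
```

I swapped the blue and yellow stops by way of the red tray. I then slid the red stop to about x = -0.105 m on the track, lifted it out there and stood it in the red tray. The job was handed in at about 47 s of the 102 s allowed; it reports no verdict.

**Last checks:** Wrist views put each screw within about 1–1.5 mm of its tray's centre (limit 15 mm). The final side view shows all three stops upright in their own trays, with the bottle and jar apparently undisturbed. The gripper was open and about 11 cm above its release height at hand-in.

**What went wrong:** From about 15 s the tool tilted as moves added up. It was at about 3.7° when yellow was placed, although yellow itself stood upright afterwards. It reached about 20° in empty air between the yellow and red placements. My first attempt to correct it overshot. I brought it back to about 1° by pushing against the arm's inner reach limit before gripping the red stop. That cost about 13 s and touched nothing.

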